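Shut and lock the centrifuge cover

TASK

Get the bench centrifuge ready to run: its lock was left turned with the cover up, so first turn the T-shaped key back to fully open while the cover is still up, then lower the cover gently all the way down onto the rim (do not let it fall or slam), and turn the key a full quarter turn to lock it. Leave the bottles and glassware around it standing where they are.

Things in the scene. Friction and masses are not known exactly. Their poses are not given: they have to be found in the camera images.
- centrifuge: small white bench centrifuge, fixed to the bench, 230 x 210 mm. Frame: x to its back, y to its left, z up, yaw up to 0.35 rad either way; origin on the bench. Its body spans x -125 to 105, y -105 to 105 mm; front deck (x below -62) 45 mm high, rim of the open rotor well behind it 85 mm. All mm positions below are in this frame.
- cover_hinge (a point): middle of the cover's hinge axis, at (88, 0, 88) mm; the axis runs along y. The stiff hinge (about 0.15 N m) holds the cover still when left anywhere above about 1.3 rad; below about 1.0 rad it no longer carries it: the cover falls and slams unless held from underneath
- cover (a joint): grey flat cover hinged at the back, 206 mm wide, 6 mm thick, about 0.45 kg: 0 = shut on the rim (top at 91 mm), 1.57 = upright, 1.75 = back stop. Its plate reaches 153 mm from the hinge axis; a lip at the left and a steel tongue at the right (24 mm wide, centred on y = -65, reaching 172 mm) stick out farther. Starts at 1.5 to 1.72
- lip_edge (a point): middle of the front edge of the cover's lip, at mid-thickness, 175 mm from the hinge axis, at y = 30 mm. The lip is 90 mm wide (y -15 to 75), 6 mm thick, and stands 22 mm out from the plate; when shut it overhangs the front deck with 40 mm of free height below, so that a fingertip can be under it and be drawn out forwards
- key_axis (a point): vertical axis of the lock's T-shaped key, at (-95, -65) mm, at mid-height of the key's bar (121 mm). The bar is level, 60 mm long, 9 mm thick, 18 mm high (112 to 130 mm above the bench), centred on the axis; below it a one-sided cam reaches 31 mm from the axis, 93 to 101 mm above the bench; shaft and lock barrel below that
- key (a joint): key, fixed in its lock: 0 = open, bar along y, cam to the right (-y); 1.571 = locked, bar along x, cam to the back over the shut cover's tongue. Grows anticlockwise from above; friction 0.07 N m; stops at both ends. Unless it is open it blocks the tongue from coming down, and the cam goes over the tongue only when the cover is fully shut. Starts at 0.9 to 1.571
- jar_blue_cap: round white bottle with a blue screw cap, 82 mm across, 125 mm tall, to the right of the centrifuge; loose bystander, origin at the centre of its underside
- bottle_red_cap: round white sample bottle with a red cap, 71 mm across, 108 mm tall, close to the right of the key; loose bystander, origin at the centre of its underside
- bottle_tall: tall square-shouldered white bottle with a blue cap, 101 mm wide, 194 mm tall, to the left of the cover; loose bystander, origin at the centre of its underside
- bottle_black_cap: white bottle with a black cap, 86 mm across, 188 mm tall, close behind the centrifuge on its right half; loose bystander, origin at the centre of its underside
- flask: conical glass flask, 64 mm across, 100 mm tall, near the front left corner; loose bystander, origin at the centre of its underside
- cylinder: glass measuring cylinder on a foot, 59 mm across, 185 mm tall, close behind the centrifuge on its left half; loose bystander, origin at the centre of its underside

How it is judged:
By the outcome, as a careful person would: the job done as asked, in the order asked, and still so for the second after the job is handed in, with the robot touching nothing.
It also fails if it takes over 64 s, if anything falls off the work surface, if the arm or the gripper's body presses on something with over 40 N, if the wrist force passes 120 N, or if a joint passes its speed limit or range.

ROBOT

A 6-joint arm with a two-finger parallel gripper is mounted at the origin on a cart in front of the work surface, level with it; the furniture and walls round the work are solid. World frame = base frame: x ahead of the robot, y to its left, z up, the work surface at z = 0. Lengths are in m, angles in rad, forces in N, time in s.
With the tool pointing down it reaches from about 0.35 to 0.775 m from the base axis. Payload 7.3 kg.
Tool frame: the origin (TCP) lies midway between the tips of the shut fingers; the grasp point (between the pads) lies grasp_offset behind it (grasp_offset is the distance from the TCP to the grasp point, in m); z points along the fingers, y is the line along which they close (so a half turn about z gives the same grasp; the last joint's range is limited). The gripper opens to 92 mm and grips with 3 to 60 N. Pads are 19 mm wide; open, the fingers measure 130 mm over their backs; the gripper's body (75 mm by 190 mm) begins 47 mm behind the grasp point.
Start: joints at [1.073, 0.342, 1.524, -0, 1.275, -0.146], TCP at [0.181, 0.493, 0.227] pointing down, gripper open.
Joint ranges: [-2.53, 2.53], [-0.77, 2.02], [0.04, 2.7], [-1, 4.14], [0.28, 2.66], [-3.11, 3.11]. Speed limits (rad/s): [2.57, 2.57, 3.14, 3.14, 3.14, 3.14].

INTERFACE

Orientations are given as [roll, pitch, yaw] about the fixed x, y, z axes, in that order (R = Rz(yaw) Ry(pitch) Rx(roll)).
In Python, from cell import * gives the robot as it stands.
- The arm moves only by the tool step_arm, never from a script. Its argument "plan" is a list of rows, each a list of 5 numbers: the closure, from -1 (fully open) to 1 (shut), then the shift along the tool's x, y, z in m, then the turn about the tool's z in rad. In form: [[hand, x, y, z, twist], ...]. A call has 1 to 20 rows; each row is the pose to reach, as a shift and turn from the pose commanded when the call began, along the tool's axes at that moment; what a row does not reach only later rows make up. A row lasts 1/8 s, in which the tool goes at most 62.5 mm and 10.7 degrees, less where a joint would pass 70% of its speed; a pose out of reach is approached as far as the arm can. A call with a gripper value outside its range is refused whole. The fingers move at their own pace and stop on an object; "grip_force" is the grip in N (left out, the last holds). Time passes only in rows, so rows that repeat a pose let the fingers close. It gives the time, the measured TCP pose, the force, the opening and the grip force at its end, in the units of the state.
- observe(): the state, without advancing time (a new reading comes with each control period).
- read_camera(name): name is "side" or "top"; returns a dict with "img" (420x560x3 uint8, red, green, blue), "range_z" (420x560 float32, m along the optical axis (not along the pixel's ray), 0 where there is no reading), "fx", "fy", "cx", "cy" (pixels), "k1" (the pictures are not rectified: a ray, as slopes to the right and down, at radius r is drawn at 1 + k1 r^2 times it, then the intrinsics apply), "R" (3x3) and "t" (3): a world point X has camera coordinates R X + t. Camera axes: x right, y down, z forward; pixel columns grow to the right and rows downward; lengths in m; the calibration is good to about 2 mm. A picture is of the moment at which its call begins.
- hand_in(): hands the job in; it is judged then, once.
The state is a dict: "time": time; "qpos": joint angles; "qvel": joint speeds; "joint_efforts": joint torques, N m; "tool_pos": TCP position; "tool_rot": TCP orientation; "contact_force": force on the tool from outside, world axes, zero at the start; "torque": the same for the moment, N m; "opening": finger opening in m; "grip_force": force on a finger pad.
Only numpy, scipy, OpenCV 4.12 (cv2) and the standard library are available. Lean on these libraries where they do the work, as an engineer would, in place of code of your own. Each camera call takes 0.05 s, during which the arm holds its last target. There are 200 camera calls.

## Working session

There is one attempt and no reset: what is moved stays moved. The work goes in short steps, Python scripts to look and compute and a tool call to move; the robot and the scene stay as the last step left them, time stands still between calls to the robot, and variables do not carry over. Pictures are saved under pics/ and viewed, at most 10 in all, crops included, and the job is handed in when it is done.

Besides the shell and the picture viewer there is one more tool, called after "Call:" as name(argument=value, ...) on one line, values as JSON. step_arm: Moves the arm, as the interface text tells. Its arguments: {"type":"object","properties":{"plan":{"type":"array","items":{"type":"array","items":{"type":"number"}}},"grip_force":{"type":"number"}},"required":["plan"]}

```bash
ls; mkdir -p pics; python3 - <<'E'
from cell import *
import cv2,numpy as np
s=observe();print({k:(np.round(v,3).tolist()) for k,v in s.items()})
for n in("side","top"):
    c=read_camera(n);cv2.imwrite(f"pics/{n}0.png",c["img"][:,:,::-1]);np.savez(f"{n}0.npz",**c)
    print(n,c["fx"],c["fy"],c["cx"],c["cy"],c["k1"],np.round(c["R"],3).tolist(),c["t"],(c["range_z"]>0).mean())
E
```

```text
pics
{'time': 0.0, 'qpos': [1.073, 0.343, 1.525, -0.0, 1.275, -0.146], 'qvel': [0.0, 0.001, 0.001, 0.001, 0.0, 0.001], 'joint_efforts': [0.0, -43.125, -24.422, 0.072, 0.056, -0.0], 'tool_pos': [0.181, 0.493, 0.226], 'tool_rot': [-3.14, -0.0, 2.79], 'contact_force': [-0.018, 0.031, -0.22], 'torque': [-0.034, -0.067, 0.069], 'grip_force': 0.0, 'opening': 0.092}
side 396.25927385102733 396.25927385102733 279.74264482219706 209.42105414530673 -0.10401030114268008 [[0.99, -0.141, 0.014], [-0.073, -0.591, -0.803], [0.122, 0.794, -0.596]] [-0.58456299  0.14544479  0.92646763] 0.9838520408163265
top 471.09238996996834 471.09238996996834 283.2701955674863 213.34137661176644 -0.1574751244101334 [[0.028, -1.0, 0.006], [-0.99, -0.028, -0.14], [0.14, -0.002, -0.99]] [0.03953249 0.58102144 1.15835152] 0.9958545918367347
```

View pics/side0.png

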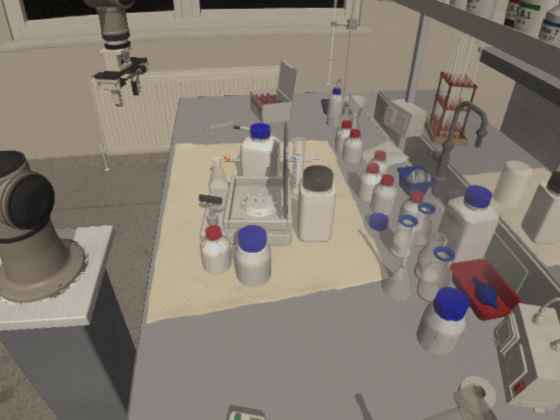

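View pics/top0.png

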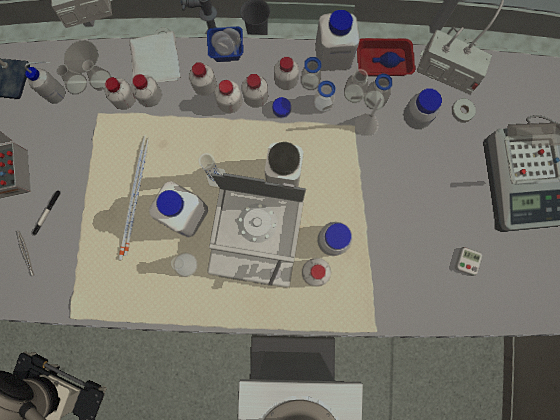

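The side view shows the key bar at about (210,199), with the cover up and seen edge-on at (286,150). In the top view the body is at about x 208–305, y 180–287, the cover edge runs (220,183)–(305,192), and the key is near (285,270). Next I'll measure the body, key and cover from the range data.

```bash
cat > h.py <<'E'
import numpy as np,cv2
def cloud(c):
    h,w=c["range_z"].shape
    v,u=np.mgrid[0:h,0:w].astype(np.float64)
    K=np.array([[float(c["fx"]),0,float(c["cx"])],[0,float(c["fy"]),float(c["cy"])],[0,0,1]])
    x=(u-K[0,2])/K[0,0];y=(v-K[1,2])/K[1,1];xd,yd=x.copy(),y.copy()
    for _ in range(8):
        f=1+float(c["k1"])*(x*x+y*y);x,y=xd/f,yd/f
    z=c["range_z"]
    P=(np.stack([x*z,y*z,z],-1)-c["t"])@c["R"]
    P[z<=0]=np.nan
    return P
def proj(c,X):
    p=np.asarray(X)@c["R"].T+c["t"];s=p[...,:2]/p[...,2:]
    s=s*(1+float(c["k1"])*(s**2).sum(-1,keepdims=True))
    return s*float(c["fx"])+[float(c["cx"]),float(c["cy"])]
E
python3 - <<'E'
from h import *
c=np.load("top0.npz");P=cloud(c)
for uv in [(120,300),(235,262),(255,272),(285,270),(283,262),(225,225),(300,240),(260,188),(318,271),(337,236),(285,155),(170,203),(185,265),(208,165)]:
    print(uv,np.round(P[uv[1],uv[0]],4))
roi=np.zeros(P.shape[:2],bool);roi[175:295,200:310]=1
for lo,hi in((.036,.054),(.078,.094),(.105,.14)):
    m=roi&(P[...,2]>lo)&(P[...,2]<hi)
    n,l,st,ce=cv2.connectedComponentsWithStats(m.astype(np.uint8))
    for i in range(1,n):
        if st[i,4]>25:
            q=P[l==i];print(lo,st[i],np.round(np.median(q,0),4),cv2.minAreaRect(q[:,:2].astype(np.float32)))
s=np.load("side0.npz");Q=cloud(s)
for uv in [(210,199),(204,197),(217,201),(286,150),(150,250)]: print('side',uv,np.round(Q[uv[1],uv[0]],4))
i=c["img"][170:300,195:355];j=s["img"][140:290,190:340]
cv2.imwrite("pics/crop.png",np.hstack([cv2.resize(i,(480,390),interpolation=2),cv2.resize(j,(320,390),interpolation=2)])[:,:,::-1])
E
```

```text
(120, 300) [ 0.3433  0.4787 -0.0016]
(235, 262) [0.4524 0.1734 0.0455]
(255, 272) [0.4291 0.1225 0.0441]
(285, 270) [0.4363 0.0476 0.0424]
(283, 262) [0.456  0.0532 0.0454]
(225, 225) [0.5437 0.2011 0.0573]
(300, 240) [ 0.5165  0.0101 -0.0018]
(260, 188) [0.6151 0.1101 0.1866]
(318, 271) [ 0.4347 -0.0304  0.1042]
(337, 236) [ 0.5175 -0.0721  0.1241]
(285, 155) [0.6929 0.056  0.1882]
(170, 203) [0.5744 0.3111 0.1923]
(185, 265) [0.44   0.2932 0.076 ]
(208, 165) [0.6883 0.2463 0.092 ]
0.036 [200 204   7  17  27] [0.5736 0.2589 0.0418] ((0.5761831402778625, 0.25958508253097534), (0.0061636799946427345, 0.042574621737003326), 73.04558563232422)
0.036 [ 207  249   71   36 1617] [0.4423 0.1588 0.0449] ((0.4398840367794037, 0.15676087141036987), (0.17140528559684753, 0.06500766426324844), 82.31865692138672)
0.036 [273 261  21  27 333] [0.4216 0.0481 0.0447] ((0.42660319805145264, 0.05275595560669899), (0.04154304787516594, 0.063290536403656), 82.00579071044922)
0.078 [209 189  95  73 982] [0.4963 0.1327 0.0846] ((0.544235348701477, 0.1223621815443039), (0.21098065376281738, 0.15144713222980
[... 158 characters left out ...]
02), 15.756653785705566)
0.105 [265 175  35   9 110] [0.6479 0.0613 0.1233] ((0.6514756083488464, 0.061918169260025024), (0.08239524066448212, 0.011211134493350983), 85.60679626464844)
0.105 [219 185  85  16 223] [0.6153 0.1127 0.1229] ((0.6154615879058838, 0.11192259192466736), (0.20475488901138306, 0.001932038925588131), 82.31526947021484)
0.105 [269 261  13  24  99] [0.429  0.0715 0.1294] ((0.42773550748825073, 0.07187950611114502), (0.00892611127346754, 0.05892303213477135), 68.37598419189453)
side (210, 199) [0.4275 0.0666 0.1247]
side (204, 197) [0.413  0.0762 0.1252]
side (217, 201) [0.4441 0.0617 0.1207]
side (286, 150) [0.6067 0.0406 0.2603]
side (150, 250) [-0.0179  1.0679 -0.902 ]
```

View pics/crop.png

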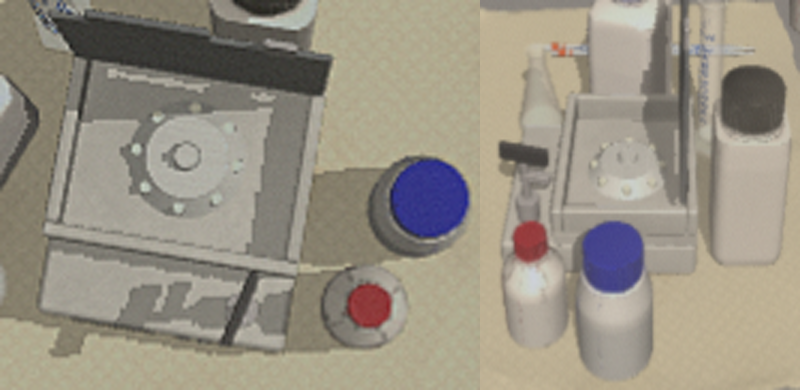

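The crop shows the bar at (240,305) in the left half, nearly along x. The cam and barrel sit under it, and the red-cap bottle is at (368,305). The tool always points down, so I'll lower the cover by gripping its steel tongue by the sides, which lets it pivot between the pads.

```bash
cat >> h.py <<'E'
YAW=-0.1335; O=np.array([.5307,.124,0])
RC=np.array([[np.cos(YAW),-np.sin(YAW),0],[np.sin(YAW),np.cos(YAW),0],[0,0,1]])
loc=lambda P:(P-O)@RC
wor=lambda p:RC@np.asarray(p)+O
E
python3 - <<'E'
from h import *
import cell
print("go",cell.grasp_offset)
for n in("top0.npz","side0.npz"):
    c=np.load(n);L=loc(cloud(c))*1000
    x,y,z=L[...,0],L[...,1],L[...,2]
    m=(x>50)&(x<102)&(abs(y)<100)&(z>110)&(z<230)
    q=L[m];A=np.c_[q[:,2]-88,np.ones(len(q))]
    for _ in range(3):
        s,res,_,_=np.linalg.lstsq(A,q[:,0],rcond=None);r=q[:,0]-A@s;k=abs(r)<4;q,A=q[k],A[k]
    print(n,len(q),"x=%.3f*(z-88)+%.1f"%tuple(s),"theta",np.pi/2+np.arctan(s[0]))
    t=(x>50)&(x<125)&(z>242)&(z<275)&(abs(y)<105)
    q=L[t]
    for a,b in((-110,-40),(-30,90)):
        w=q[(q[:,1]>a)&(q[:,1]<b)]
        if len(w):print("tip",len(w),np.round(np.percentile(w,[2,50,98],axis=0),1).tolist())
    k=(abs(x+95)<45)&(abs(y+65)<45)
    for a,b in((88,104),(108,135)):
        w=L[k&(z>a)&(z<b)]
        print("key",a,len(w),np.round(np.percentile(w,[2,50,98],axis=0),1).tolist() if len(w) else "", cv2.minAreaRect(w[:,:2].astype(np.float32)) if len(w)>3 else "")
E
```

```text
go 0.0188
top0.npz 839 x=0.002*(z-88)+85.4 theta 1.572761811865432
tip 65 [[85.0, -101.2, 242.2], [87.4, -68.7, 257.4], [91.2, -45.4, 263.7]]
tip 200 [[85.3, -15.3, 242.4], [86.9, 28.8, 260.5], [91.4, 74.1, 266.1]]
key 88 18 [[-90.6, -100.8, 88.2], [-57.8, -73.9, 89.5], [-51.4, -28.6, 101.8]] ((-55.26512145996094, -63.034725189208984), (64.91339874267578, 50.97026824951172), 49.756168365478516)
key 108 99 [[-122.5, -74.1, 123.9], [-94.4, -65.6, 129.4], [-67.3, -56.4, 132.8]] ((-95.1109390258789, -65.36170959472656), (8.926102638244629, 58.92300033569336), 76.02497100830078)
side0.npz 88 x=0.002*(z-88)+83.7 theta 1.5731010045893055
tip 37 [[84.2, -79.5, 242.2], [86.5, -76.5, 255.4], [89.0, -56.6, 261.3]]
tip 65 [[84.3, -16.1, 243.2], [86.5, 12.1, 261.9], [90.1, 70.1, 264.1]]
key 88 65 [[-99.8, -76.2, 89.5], [-84.2, -71.2, 99.1], [-67.2, -65.6, 102.9]] ((-83.743896484375, -70.04924011230469), (10.498270988464355, 33.52735137939453), 79.89628601074219)
key 108 167 [[-122.3, -75.8, 111.8], [-95.2, -68.9, 124.2], [-68.1, -59.1, 131.3]] ((-96.15573120117188, -66.78401184082031), (13.131646156311035, 58.685298919677734), 73.87401580810547)
```

```bash
cat >> h.py <<'E'
def shift(s,target,yaw):
    "shift along tool axes and twist to bring TCP to world target with given yaw (tool down)"
    from scipy.spatial.transform import Rotation as Ro
    R=Ro.from_euler('xyz',s["tool_rot"]).as_matrix()
    d=R.T@(np.asarray(target)-s["tool_pos"])
    tw=-(yaw-s["tool_rot"][2]); tw=(tw+np.pi)%(2*np.pi)-np.pi
    return np.round(np.r_[d,tw],4).tolist()
E
python3 - <<'E'
from h import *; from cell import *
s=observe();k=wor([-.095,-.065,.175]);print(k,shift(s,k,2.764))
E
```

```text
[0.42789355 0.07222323 0.175     ] [-0.3769, -0.3093, 0.0515, 0.0258]
```

Call:
step_arm(plan=[[0.13,-0.094,-0.077,0.01,0.01],[0.13,-0.13,-0.107,0.02,0.026],[0.13,-0.17,-0.14,0.03,0.026],[0.13,-0.21,-0.172,0.035,0.026],[0.13,-0.25,-0.205,0.04,0.026],[0.13,-0.29,-0.238,0.045,0.026],[0.13,-0.33,-0.27,0.05,0.026],[0.13,-0.377,-0.309,0.0515,0.026],[0.13,-0.377,-0.309,0.0515,0.026],[0.13,-0.377,-0.309,0.0515,0.026],[0.13,-0.377,-0.309,0.0515,0.026]], grip_force=20)

```text
time: 1.48
tool_pos: [0.4276, 0.0741, 0.1752]
tool_rot: [3.141, -0.001, 2.766]
contact_force: [0.7, 0.5, 0.9]
opening: 0.0398
grip_force: 0.0
```

Call:
step_arm(plan=[[0.13,0,-0.001,0.03,0],[0.13,0,-0.001,0.05,0],[0.13,0,-0.001,0.065,0],[0.13,0,-0.001,0.065,0],[1,0,-0.001,0.065,0],[1,0,-0.001,0.065,0],[1,0,-0.001,0.065,0],[1,0,-0.001,0.065,0]], grip_force=20)

```text
time: 2.48
tool_pos: [0.4283, 0.0724, 0.1106]
tool_rot: [3.14, 0.001, 2.763]
contact_force: [0.2, 3.4, 3.0]
opening: 0.0092
grip_force: 20.0
```

Call:
step_arm(plan=[[1,0,-0.001,0,0.12],[1,0,-0.001,0,0.24],[1,0,-0.001,0,0.36],[1,0,-0.001,0,0.48],[1,0,-0.001,0,0.6],[1,0,-0.001,0,0.72],[1,0,-0.001,0,0.84],[1,0,-0.001,0,0.96],[1,0,-0.001,0,1.08],[1,0,-0.001,0,1.2],[1,0,-0.001,0,1.28],[1,0,-0.001,0,1.33],[1,0,-0.001,0,1.37],[1,0,-0.001,0,1.37],[1,0,-0.001,0,1.37]])

```text
time: 4.35
tool_pos: [0.428, 0.072, 0.1106]
tool_rot: [3.141, -0.002, 1.394]
contact_force: [0.3, 8.0, 1.6]
opening: 0.0089
grip_force: 20.3
```

```bash
python3 - <<'E'
from cell import *
s=observe();print(s["torque"],s["contact_force"])
E
```

```text
[ 1.07291216 -0.03644844  0.32865058] [0.31496255 7.95591297 1.62916594]
```

Call:
step_arm(plan=[[0.13,0,-0.001,0,0],[0.13,0,-0.001,0,0],[0.13,0,-0.001,0,0],[0.13,0,-0.001,-0.05,0],[0.13,0,-0.001,-0.1,0],[0.13,0,-0.001,-0.15,0],[0.13,0,-0.001,-0.2,0],[0.13,0,-0.001,-0.22,0],[0.13,0,-0.001,-0.22,0]])

```text
time: 5.48
tool_pos: [0.4271, 0.0711, 0.3313]
tool_rot: [3.138, -0.0, 1.394]
contact_force: [1.0, 0.3, -0.7]
opening: 0.0403
grip_force: 0.0
```

```bash
python3 - <<'E'
from h import *; from cell import *
s=observe();k=wor([.088,-.065,.300]);print(k,shift(s,k,3.008))
for n in("side","top"):
    c=read_camera(n);L=loc(cloud(c))*1000;x,y,z=np.moveaxis(L,-1,0)
    for a,b in((88,104),(108,133)):
        w=L[(abs(x+95)<40)&(abs(y+65)<40)&(z>a)&(z<b)]
        if len(w)>4:print(n,a,len(w),np.round(np.percentile(w,[2,50,98],axis=0),1).tolist(),cv2.minAreaRect(w[:,:2].astype(np.float32)))
    if n=="side":cv2.imwrite("pics/s1.png",cv2.resize(c["img"][140:290,170:340],(680,600),interpolation=2)[:,:,::-1])
E
```

```text
[0.60926524 0.04786523 0.3       ] [0.0093, 0.1833, 0.0319, -1.6144]
side 88 36 [[-100.0, -97.6, 92.2], [-94.8, -85.0, 99.7], [-92.0, -67.2, 102.2]] ((-96.2456283569336, -82.40533447265625), (31.83892250061035, 8.468560218811035), 89.70476531982422)
side 108 77 [[-100.1, -94.9, 114.0], [-94.8, -71.7, 128.2], [-92.2, -39.7, 131.2]] ((-96.18102264404297, -67.65165710449219), (8.085441589355469, 58.47236633300781), 0.3249512314796448)
```

View pics/s1.png

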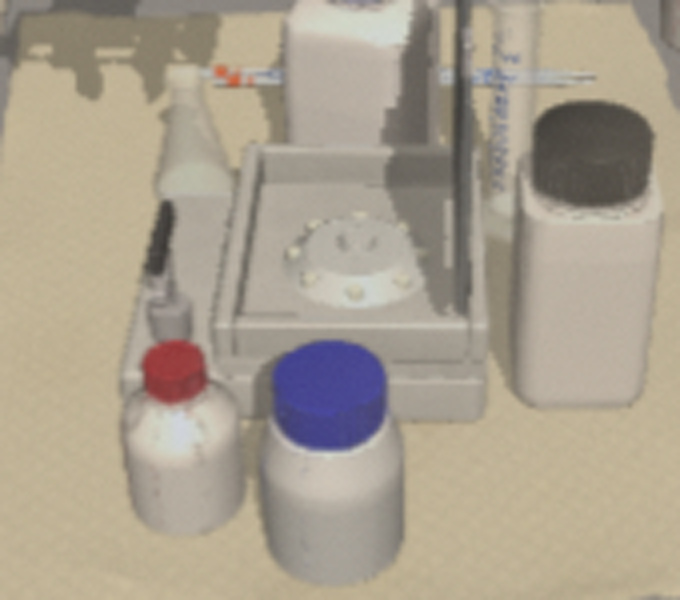

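The side view shows the key bar edge-on at (160,237), so it lies along y with the cam to the right: the key is open. Next I'll go above the tongue.

Call:
step_arm(plan=[[0.13,0,0.02,0,-0.16],[0.13,0.002,0.04,0,-0.32],[0.13,0.003,0.06,0,-0.48],[0.13,0.004,0.08,0,-0.64],[0.13,0.005,0.1,0,-0.8],[0.13,0.006,0.12,0,-0.96],[0.13,0.007,0.14,0,-1.12],[0.13,0.008,0.16,0,-1.28],[0.13,0.009,0.18,0,-1.44],[0.13,0.0093,0.1833,0,-1.6],[0.13,0.0093,0.1833,0.03,-1.6144],[0.13,0.0093,0.1833,0.032,-1.6144],[0.13,0.0093,0.1833,0.032,-1.6144]])

```text
time: 7.2
tool_pos: [0.6086, 0.0481, 0.2979]
tool_rot: [-3.142, -0.001, 3.008]
contact_force: [-0.1, 0.2, -0.5]
opening: 0.0398
grip_force: 0.0
```

Call:
step_arm(plan=[[0.13,0,0,0.02,0],[0.13,0,0,0.035,0],[0.13,0,0,0.045,0],[0.13,0,0,0.051,0],[0.13,0,0,0.051,0],[1,0,0,0.051,0],[1,0,0,0.051,0],[1,0,0,0.051,0],[1,0,0,0.051,0]], grip_force=25)

```text
time: 8.32
tool_pos: [0.6089, 0.0478, 0.2477]
tool_rot: [-3.141, 0.001, 3.008]
contact_force: [-0.6, -1.1, 3.1]
opening: 0.0232
grip_force: 25.0
```

Call:
step_arm(plan=[[1,0.0087,0,0.0002,0],[1,0.0168,0,0.0008,0],[1,0.025,0,0.0019,0],[1,0.0331,0,0.0033,0],[1,0.041,0,0.0051,0],[1,0.0489,0,0.0074,0],[1,0.0567,0,0.01,0],[1,0.0643,0,0.013,0],[1,0.0718,0,0.0164,0],[1,0.0791,0,0.0201,0],[1,0.0862,0,0.0243,0],[1,0.0862,0,0.0243,0]])

```text
time: 9.82
tool_pos: [0.5218, 0.0598, 0.2222]
tool_rot: [-3.142, -0.003, 3.008]
contact_force: [-3.6, -1.4, 3.5]
opening: 0.0233
grip_force: 25.0
```

```bash
cat > ang.py <<'E'
from h import *; from cell import *
c=read_camera("top");L=loc(cloud(c))*1000;x,y,z=np.moveaxis(L,-1,0)
m=(y>10)&(y<95)&(x>-80)&(x<85)&(z>94)&(z<300)
q=L[m];r=np.hypot(q[:,0]-88,q[:,2]-88);k=(r>60)&(r<178)
th=np.arctan2(q[k,2]-88,88-q[k,0])-3/r[k]
print(k.sum(),np.round(np.percentile(th,[10,50,90]),3),r[k].max())
s=observe();p=loc(s["tool_pos"])*1000;print("tcp loc",p.round(1),s["contact_force"].round(1),s["torque"].round(2))
E
python3 ang.py
```

```text
451 [1.006 1.018 1.029] 177.42715542027494
tcp loc [ 2.000e-01 -6.480e+01  2.225e+02] [-4.2 -1.5  4.6] [-0.18  0.63 -0.01]
```

Call:
step_arm(plan=[[1,0.0068,0,0.0044,0],[1,0.0135,0,0.0092,0],[1,0.0199,0,0.0144,0],[1,0.026,0,0.0198,0],[1,0.0319,0,0.0255,0],[1,0.0374,0,0.0316,0],[1,0.0427,0,0.0379,0],[1,0.0476,0,0.0444,0],[1,0.0522,0,0.0512,0],[1,0.0564,0,0.0582,0],[1,0.0603,0,0.0654,0],[1,0.0638,0,0.0728,0],[1,0.067,0,0.0804,0],[1,0.0698,0,0.0881,0],[1,0.0698,0,0.0881,0]])

```text
time: 11.75
tool_pos: [0.4539, 0.069, 0.1341]
tool_rot: [3.141, -0.001, 3.008]
contact_force: [-0.6, 3.7, -2.0]
opening: 0.0234
grip_force: 25.0
```

```bash
python3 ang.py; python3 - <<'E'
from cell import *; import cv2
c=read_camera("side");cv2.imwrite("pics/s2.png",cv2.resize(c["img"][120:270,170:320],(600,600),interpolation=2)[:,:,::-1])
E
```

```text
1114 [0.3   0.322 0.347] 175.84923536433678
tcp loc [-68.7 -64.7 134.5] [-1.   4.1 -2. ] [ 0.68 -0.    0.01]
```

View pics/s2.png

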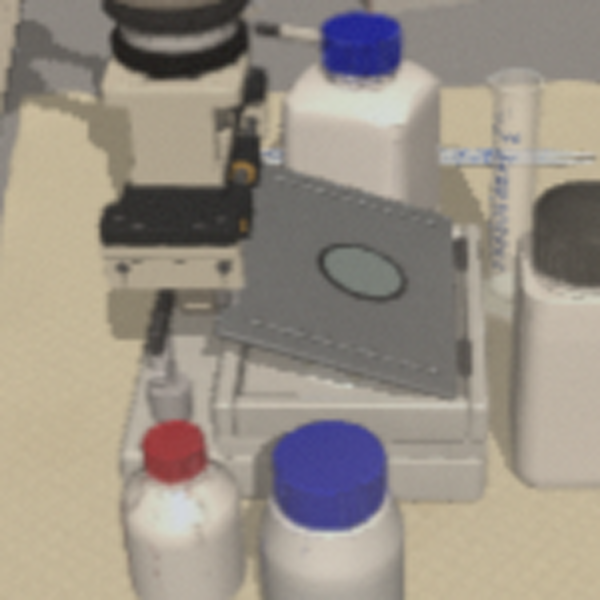

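Call:
step_arm(plan=[[1,0.0022,0,0.0079,0],[1,0.0039,0,0.0158,0],[1,0.0052,0,0.0222,0],[1,0.0061,0,0.0287,0],[1,0.0068,0,0.0335,0],[1,0.007,0,0.0368,0],[1,0.0072,0,0.0401,0],[1,0.0073,0,0.0434,0],[1,0.0073,0,0.0434,0]])

```text
time: 12.98
tool_pos: [0.4463, 0.07, 0.091]
tool_rot: [3.141, -0.001, 3.008]
contact_force: [-2.8, 4.4, -2.5]
opening: 0.0236
grip_force: 25.0
```

```bash
sed -i 's/z>94/z>80/' ang.py; python3 ang.py
```

```text
1173 [0.026 0.053 0.082] 176.7709161082438
tcp loc [-76.5 -64.7  91. ] [-1.5  5.2 -2. ] [0.86 0.21 0.06]
```

Call:
step_arm(plan=[[1,0,0,0.0015,0],[1,0,0,0.003,0],[1,0,0,0.0045,0],[1,0,0,0.006,0],[1,0,0,0.007,0],[1,0,0,0.008,0],[1,0,0,0.009,0],[1,0,0,0.009,0]])

```text
time: 14.02
tool_pos: [0.4462, 0.0701, 0.0827]
tool_rot: [3.141, -0.001, 3.008]
contact_force: [-4.0, 4.0, 4.0]
opening: 0.0239
grip_force: 25.0
```

```bash
python3 ang.py
```

```text
1172 [-0.025  0.001  0.031] 176.5357554666298
tcp loc [-76.6 -64.7  82.6] [-4.4  5.3  5.5] [0.86 0.65 0.01]
```

Call:
step_arm(plan=[[1,0,0,0.001,0],[1,0,0,0.0015,0],[1,0,0,0.0015,0]])

```text
time: 14.45
tool_pos: [0.4463, 0.07, 0.0824]
tool_rot: [3.141, -0.0, 3.008]
contact_force: [-8.3, 5.3, 18.4]
opening: 0.0238
grip_force: 25.0
```

Call:
step_arm(plan=[[1,0,0,-0.001,0],[0.25,0,0,-0.001,0],[0.25,0,0,-0.001,0],[0.25,0,0,-0.001,0],[0.25,0,0,-0.02,0],[0.25,0,0,-0.05,0],[0.25,0,0,-0.09,0],[0.25,0,0,-0.1,0],[0.25,0,0,-0.1,0]])

```text
time: 15.58
tool_pos: [0.4472, 0.0696, 0.181]
tool_rot: [-3.142, 0.002, 3.008]
contact_force: [0.9, -0.8, -0.1]
opening: 0.0344
grip_force: 0.0
```

```bash
python3 ang.py;python3 - <<'E'
from h import *; from cell import *
s=observe();k=wor([-.095,-.065,.18]);print(k,shift(s,k,1.437))
c=read_camera("side");L=loc(cloud(c))*1000;x,y,z=np.moveaxis(L,-1,0)
w=L[(abs(x+95)<40)&(abs(y+65)<40)&(z>110)&(z<133)]
print(len(w),cv2.minAreaRect(w[:,:2].astype(np.float32)))
E
```

```text
888 [-0.027  0.003  0.033] 167.77228902868063
tcp loc [-76.1 -65.1 180.2] [-0.9  0.1 -0. ] [ 0.04  0.01 -0.04]
[0.42789355 0.07222323 0.18      ] [0.0189, 0.0001, 0.0002, 1.5711]
76 ((-96.65464782714844, -67.43576049804688), (56.98744583129883, 8.67747974395752), 89.96308135986328)
```

Call:
step_arm(plan=[[0.13,0.002,0,0,0.16],[0.13,0.004,0,0,0.32],[0.13,0.006,0,0,0.48],[0.13,0.008,0,0,0.64],[0.13,0.01,0,0,0.8],[0.13,0.012,0,0,0.96],[0.13,0.014,0,0,1.12],[0.13,0.016,0,0,1.28],[0.13,0.018,0,0,1.44],[0.13,0.019,0,0,1.571],[0.13,0.019,0,0.02,1.571],[0.13,0.019,0,0.045,1.571],[0.13,0.019,0,0.07,1.571],[0.13,0.019,0,0.07,1.571],[1,0.019,0,0.07,1.571],[1,0.019,0,0.07,1.571],[1,0.019,0,0.07,1.571],[1,0.019,0,0.07,1.571]], grip_force=25)

```text
time: 17.92
tool_pos: [0.4281, 0.0724, 0.1114]
tool_rot: [3.141, -0.0, 1.437]
contact_force: [-1.5, -0.2, 2.0]
opening: 0.0089
grip_force: 25.0
```

Call:
step_arm(plan=[[1,0,0,0,-0.12],[1,0,0,0,-0.24],[1,0,0,0,-0.36],[1,0,0,0,-0.48],[1,0,0,0,-0.6],[1,0,0,0,-0.72],[1,0,0,0,-0.84],[1,0,0,0,-0.96],[1,0,0,0,-1.08],[1,0,0,0,-1.2],[1,0,0,0,-1.32],[1,0,0,0,-1.44],[1,0,0,0,-1.53],[1,0,0,0,-1.58],[1,0,0,0,-1.62],[1,0,0,0,-1.62],[1,0,0,0,-1.62]])

```text
time: 20.05
tool_pos: [0.4283, 0.0725, 0.1114]
tool_rot: [3.141, 0.001, 3.056]
contact_force: [-1.6, 2.3, 6.0]
opening: 0.0091
grip_force: 25.7
```

```bash
python3 - <<'E'
from cell import *
s=observe();print(s["torque"],s["contact_force"],s["tool_rot"])
E
```

```text
[ 0.36452149  0.17559913 -0.4955833 ] [-1.60594412  2.26708101  5.95538429] [3.14093063e+00 9.82793993e-04 3.05575809e+00]
```

The torque of -0.5 N m shows the key is on its end stop. Now I'll release, rise and check.

Call:
step_arm(plan=[[0.13,0,0,0,-1e-09],[0.13,0,0,0,0],[0.13,0,0,0,0],[0.13,0,0,-0.04,0],[0.13,0,0,-0.09,0],[0.13,0,0,-0.15,0],[0.13,0,0,-0.2,0],[0.13,0,0,-0.22,0],[0.13,0.03,0,-0.24,0],[0.13,0.03,0,-0.24,0],[0.13,0.03,0,-0.24,0]])

```text
time: 21.42
tool_pos: [0.3983, 0.0748, 0.3504]
tool_rot: [-3.142, -0.0, 3.057]
contact_force: [0.4, 0.2, 0.1]
opening: 0.0402
grip_force: 0.0
```

```bash
python3 ang.py; python3 - <<'E'
from h import *; from cell import *
c=read_camera("side");L=loc(cloud(c))*1000;x,y,z=np.moveaxis(L,-1,0)
for a,b in((92,104),(110,133)):
    w=L[(abs(x+95)<40)&(abs(y+65)<40)&(z>a)&(z<b)]
    print(len(w),np.round(np.percentile(w,[2,50,98],axis=0),1).tolist(),cv2.minAreaRect(w[:,:2].astype(np.float32)))
cv2.imwrite("pics/s3.png",cv2.resize(c["img"][120:290,150:340],(760,600),interpolation=2)[:,:,::-1])
E
```

```text
1308 [-0.026  0.002  0.03 ] 155.5302714374954
tcp loc [-124.7  -66.4  350.1] [ 0.4 -0.7 -0.8] [ 0.06 -0.01 -0.01]
78 [[-99.4, -100.0, 92.4], [-80.1, -68.8, 98.3], [-56.6, -58.7, 103.1]] ((-74.60006713867188, -81.32490539550781), (45.15745544433594, 45.23320388793945), 11.50845718383789)
166 [[-123.1, -71.9, 112.7], [-95.4, -68.8, 123.4], [-68.3, -64.4, 131.0]] ((-96.37432861328125, -68.33594512939453), (8.891008377075195, 57.09229278564453), 89.91568756103516)
```

View pics/s3.png

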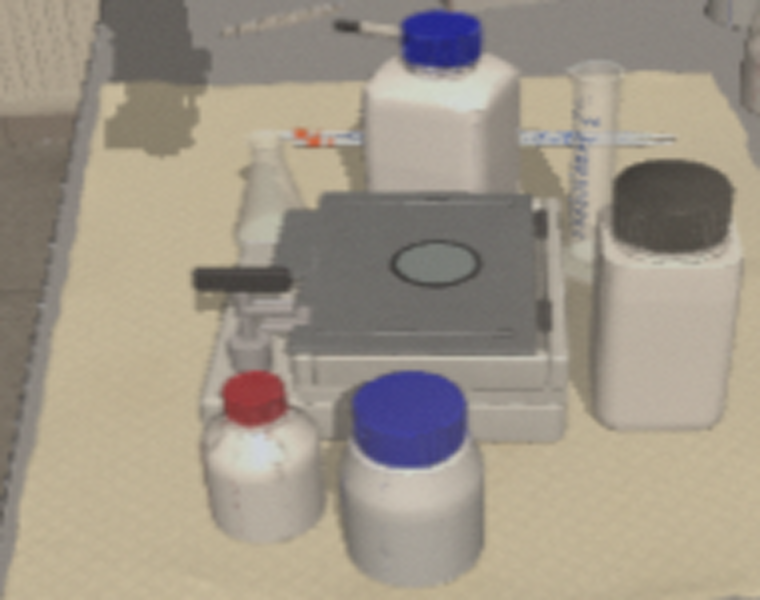

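The picture shows the cover flat on the rim at (420,270). The key bar runs along x at (240,279), with the cam over the tongue at (285,315). All the bottles and glassware are still standing.

```bash
python3 -c "
from cell import *
print(hand_in())"
```

```text
the job is handed in; nothing more can be done
None
```

The centrifuge is ready to run and the job is handed in: I turned the key fully open, lowered the cover gently onto the rim, and locked it with a quarter turn, leaving all the bottles and glassware standing.

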